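# Vibration reading on a portable vacuum pump

### The job

Take a vibration reading on the portable vacuum pump: first swing its carry handle back, away from the robot, until it clicks into its end position, so that the measuring disc on the barrel is clear. Then take the vibration pen out of its stand and hold its tip on the ringed centre of the measuring disc, the pen square to the sloping face of the disc, pressed lightly so that the sprung tip is about half pushed in. Finish while still holding the pen there, and leave the other things on the bench where they are.

Things in the scene. Friction and masses are not known exactly. Their poses are not given: they have to be found in the camera images.
- pump: grey vacuum pump, fixed: foot plate 134 x 200 mm, finned horizontal barrel (98 mm across, 150 mm long) along its y, barrel axis 82 mm above the bench; black fan cowl at the -y end, dark pump head at the +y end, 136 mm high. Origin: on the bench under its middle; x to the back of the pump (away from the robot, within 17 deg), z up
- spot: steel measuring disc, 24 mm across, let into the barrel half way along it, on the shoulder that faces the front, with an engraved ring 13 mm across and a centre dot. Origin: centre of its face. z points straight out of the face: 30 degrees from vertical, leaning to the front (towards -x of the pump); y along the barrel
- pump_handle (a joint): carry handle, a bail hinged on the barrel axis; its flat arms run outside the pump's ends at y = -111 and +111 mm. 0 = leaning 55 deg to the front, 0.96 rad = upright, 2.0 rad = end stop, 60 deg to the back. Starts at 0.15 to 0.6, its bar over the disc. Stays where it is left (1 to 2 N at the bar move it); from 1.6 rad a spring detent resists (up to 8 N at the bar), past about 1.8 it pulls it home to 2.0 and keeps it
- handle_bar (a point): middle of the handle's round rubber grip bar: 16 mm thick, 190 mm long, along y of the pump, 108 mm from the hinge axis
- pen_stand: stand of the pen, fixed: dark round foot 74 mm across, grey upright sleeve 37 mm across, its rim 106 mm above the bench, bore 28 mm. Origin: on the bench under the bore; z up
- vib_pen: white vibration pen, 110 g, tip down in the stand, collar on the rim. Origin: lower end of its nose, on its axis; z along the pen, away from the tip. Nose and round barrel (21 mm) up to z = 70 mm, black collar (32 mm across) 70 to 76, rectangular handle 24 (x) x 20 mm (y) from 76 to 140 mm, the end. Grip the handle; its yaw is random
- pen_point (a point): the rounded end of the pen's sprung steel tip (6 mm across), 14 mm below the pen's origin when not pressed
- pen_tip (a joint): how far the sprung tip is pushed into the pen, 0 to 0.008 m (full stop). It starts to move at 1 N and takes 0.5 N more for every mm: 3 N at half travel
- flask: small flask wrapped in foil, 68 mm wide, 78 mm high, bystander; origin under its middle
- dish: covered petri dish, 91 mm across, 17 mm high, bystander; origin under its middle
- book: small navy notebook, 98 x 72 x 9 mm, bystander; origin under its middle
Mind the look-alikes: they are no part of the job. There is more than one size of the vib_pen; the job needs the larger. What is shaped like the pen_stand but purple is not meant.

How it is judged:
By the outcome, as a careful person would: the job done as asked, in the order asked, and still so for the second after the job is handed in, while the arm keeps its last pose, push and grip.
It also fails if it takes over 51 s, if anything falls off the work surface, if the arm or the gripper's body presses on something with over 40 N, if the wrist force passes 120 N, or if a joint passes its speed limit or range.

### The arm

A 6-joint arm with a two-finger parallel gripper is mounted at the origin on a cart in front of the work surface, level with it; the furniture and walls round the work are solid. World frame = base frame: x ahead of the robot, y to its left, z up, the work surface at z = 0. Lengths are in m, angles in rad, forces in N, time in s.
With the tool pointing down it reaches from about 0.25 to 0.8 m from the base axis. Payload 8.5 kg.
Tool frame: the origin (TCP) lies midway between the tips of the shut fingers; the grasp point (between the pads) lies 19 mm behind it; x points along the fingers, y is the direction in which the jaws open and shut, and the axes are right-handed (so a half turn about x gives the same grasp; the last joint's range is limited). The gripper opens to 85 mm and grips with 20 to 120 N. Pads are 22 mm wide; open, the fingers measure 114 mm over their backs; the gripper's body (76 mm by 85 mm) begins 54 mm behind the grasp point. The pads swing forward as they close: fully open they stand 13 mm farther back than shut.
Start: joints at [1.346, 0.238, -0.013, 1.319, 0, 1.571], TCP at [0.117, 0.512, 0.231] pointing down, gripper open.
Joint ranges: [-2.66, 2.66], [-1.03, 1.9], [-1.14, 1.46], [-1.82, 2.27], [-1.45, 1.34], [-3.14, 3.14]. Speed limits (rad/s): [2.22, 2.22, 2.79, 3.14, 3.14, 3.14].

### API

Orientations are given as a unit quaternion [x, y, z, w].
In Python, from bench import * gives the robot as it stands. The module is installed in compiled form; this text tells all that it offers.
- The arm moves only by the tool step_arm, never from a script. Its argument "series" is a list that holds one entry, the list of rows, each a list of 7 numbers: the turn, a rotation vector about the tool's x, y, z in degrees, then the shift along the tool's x, y, z in mm, then the finger opening in mm, from 0 to 85.4. A call has 1 to 8 rows; each row is the pose to reach, as a shift and turn from the pose commanded when the call began, along the tool's axes at that moment; what a row does not reach only later rows make up. A row lasts 1/8 s, in which the tool goes at most 62.5 mm and 10.7 degrees, less where a joint would pass 70% of its speed; a pose out of reach is approached as far as the arm can. A call with a gripper value outside its range is refused whole. The fingers move at their own pace and stop on an object; "force" is the grip in N (left out, the last holds). Time passes only in rows, so rows that repeat a pose let the fingers close. It gives the time, the measured TCP pose, the force and the opening at its end, in the units of the state.
- state(): the state, without advancing time (a new reading comes with each control period).
- grab_frame(name): name is "side" or "top"; returns a dict with "image" (400x640x3 uint8, red, green, blue), "fx", "fy", "cx", "cy" (pixels), "R" (3x3) and "t" (3): a world point X has camera coordinates R X + t. Camera axes: x right, y down, z forward; pixel columns grow to the right and rows downward; lengths in m; the calibration is good to about 2 mm. A picture is of the moment at which its call begins. There is no depth.
- job_done(): hands the job in, once; it reports no verdict.
The state is a dict: "time": time; "joint_positions": joint angles; "qvel": joint speeds; "joint_torque": joint torques, N m; "ee_pos": TCP position; "tcp_rot": TCP orientation; "contact_force": force on the tool from outside, world axes, zero at the start; "ft_torque": the same for the moment, N m; "grip_width": finger opening in m.
Only numpy, scipy, OpenCV 4.12 (cv2) and the standard library are available. Lean on these libraries where they do the work, as an engineer would, in place of code of your own. Each camera call takes 0.05 s, during which the arm holds its last target. There are 200 camera calls.

## Working session

There is one attempt and no reset: what is moved stays moved. The work goes in short steps, Python scripts to look and compute and a tool call to move; the robot and the scene stay as the last step left them, time stands still between calls to the robot, and variables do not carry over. Pictures are saved under pics/ and viewed, about 8 in all and at most 12, crops included, and the job is handed in when it is done.

Besides the shell and the picture viewer there is one more tool, called after "Call:" by a JSON object that holds its "fn" and its "kwargs". step_arm: Moves the arm, as the interface text tells. Its arguments: {"type":"object","properties":{"series":{"type":"array","items":{"type":"array","items":{"type":"array","items":{"type":"number"}}}},"force":{"type":"number"}},"required":["series"]}

```bash
mkdir -p pics
cat > h.py <<'E'
from bench import *
import numpy as np, cv2
from scipy.spatial.transform import Rotation as Ro
def shot(n,fn):
    f=grab_frame(n); np.savez('pics/'+fn+'.npz',**{k:f[k] for k in f}); cv2.imwrite('pics/'+fn+'.png',f['image'][:,:,::-1]); return f
def load(fn): return np.load('pics/'+fn+'.npz')
def ray(f,u,v):
    d=f['R'].T@np.array([(u-f['cx'])/f['fx'],(v-f['cy'])/f['fy'],1.]); return -f['R'].T@f['t'],d/np.linalg.norm(d)
def atz(f,u,v,z):
    c,d=ray(f,u,v); return c+d*(z-c[2])/d[2]
def tri(*a):
    A=0;b=0;L=[]
    for f,u,v in a:
        c,d=ray(f,u,v);P=np.eye(3)-np.outer(d,d);A=A+P;b=b+P@c;L.append((P,c))
    X=np.linalg.solve(A,b); return X,[float(np.linalg.norm(P@(X-c))*1000) for P,c in L]
def proj(f,X):
    p=f['R']@np.array(X)+f['t']; return p[0]/p[2]*f['fx']+f['cx'],p[1]/p[2]*f['fy']+f['cy']
E
python3 - <<'E'
from h import *
a=shot('side','s0');b=shot('top','t0')
for f in(a,b): print(f['fx'],f['cx'],-f['R'].T@f['t'],f['R'][2])
print(state())
E
```

```text
456.95283607000783 312.53019826540265 [ 0.17465115 -1.09580999  0.55747925] [ 0.32576542  0.88066433 -0.34395818]
387.6168329971894 320.99981504395663 [ 0.34844436 -0.00336503  1.31985168] [ 0.20258027 -0.00299171 -0.97926109]
{'time': 0.1, 'joint_positions': array([ 1.34605023e+00,  2.38714370e-01, -1.41500559e-02,  1.31918760e+00,
        1.88100606e-05,  1.57082919e+00]), 'qvel': array([-0.00048536,  0.00021794,  0.00090617,  0.00033756, -0.00085836,
        0.00025716]), 'joint_torque': array([-1.02874721e-03, -5.39720500e+01,  3.46998096e+01,  1.33749095e-02,
       -5.94887024e-05, -2.08053069e-05]), 'ee_pos': array([0.11691537, 0.51144842, 0.23075302]), 'tcp_rot': array([ 0.07886374,  0.70270185, -0.07974456,  0.70258908]), 'contact_force': array([-0.22062635,  0.40752842, -0.21302347]), 'ft_torque': array([-0.02733854, -0.00846151, -0.04736693]), 'grip_width': 0.08561243607521207}
```

View pics/s0.png

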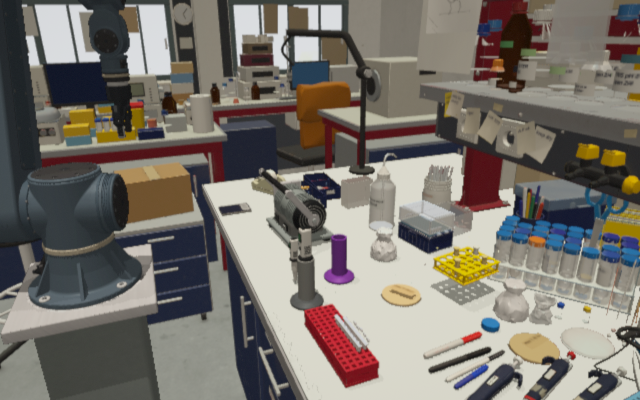

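View pics/t0.png

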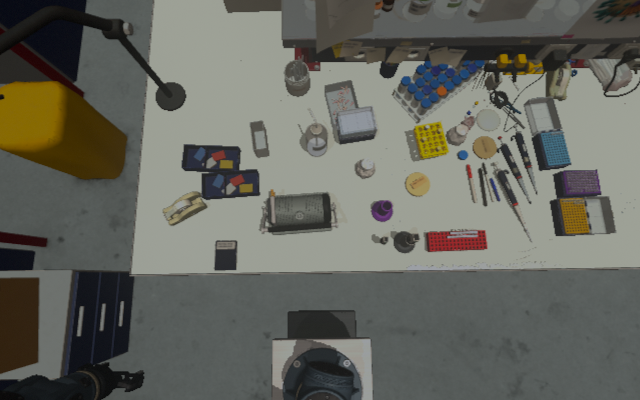

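Side: pump at (297,213), stand with white pen at (305,270), purple stand at (340,258). Top: pump at (298,213), grey stand at (405,241), something small at (380,239), purple at (382,210). I'll look closer.

Run:
```python
import cv2
s=cv2.imread('pics/s0.png');t=cv2.imread('pics/t0.png')
cv2.imwrite('pics/c1.png',cv2.resize(s[165:315,245:375],None,fx=5,fy=5,interpolation=3)[:, :][0:750][::1][:600*2] if 0 else cv2.resize(s[165:315,250:360],None,fx=4,fy=4,interpolation=3))
cv2.imwrite('pics/c2.png',cv2.resize(t[180:260,250:430],None,fx=4.4444,fy=4.4444,interpolation=3))
```

```text
(no output)
```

View pics/c1.png

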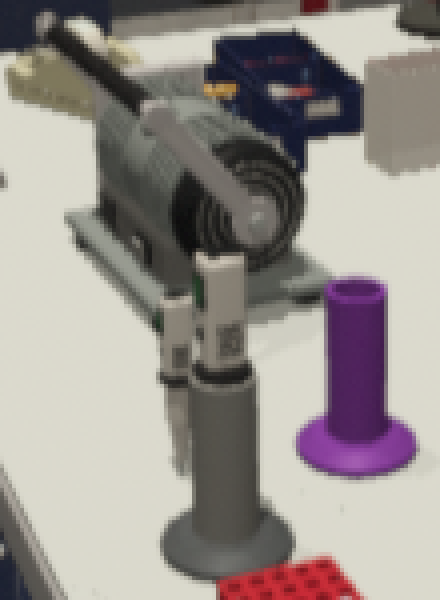

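View pics/c2.png

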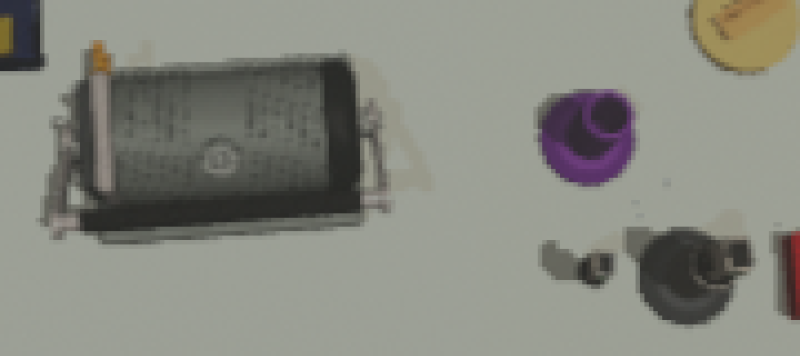

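Run:
```python
from h import *
np.set_printoptions(precision=4,suppress=True)
s=load('s0');t=load('t0')
S=lambda x,y:(s,250+x/4-.4,165+y/4-.4)
T=lambda x,y:(t,250+x/4.444-.4,180+y/4.444-.4)
print('pen top',tri(S(220,260),T(738,248)))
print('small top',tri(S(177,298),T(600,262)))
print('bar +y',tri(S(52,28),T(75,220)),'bar -y',tri(S(150,115),T(370,204)))
print('disc',atz(*T(221,158),.1244))
print('foot',atz(*T(687,276),.008), atz(*S(228,545),.008))
print('rim',atz(*S(224,378),.108))
print('purple top',tri(S(357,290),T(607,115)))
# pen proj
P=atz(*T(738,248),.176);print('pen@176',P, atz(*S(220,260),.176))
```

```text
pen top (array([ 0.4592, -0.2847,  0.1721]), [3.0164524918666635, 3.016452491866606])
small top (array([ 0.4588, -0.2026,  0.1141]), [0.5496747776185816, 0.5496747776185735])
bar +y (array([0.4854, 0.1571, 0.1696]), [1.6257567421296415, 1.625756742129696]) bar -y (array([ 0.4957, -0.0412,  0.1654]), [0.022578847154596043, 0.022578847154626148])
disc [0.5347 0.0614 0.1244]
foot [ 0.4576 -0.2859  0.008 ] [ 0.4533 -0.2937  0.008 ]
rim [ 0.4541 -0.292   0.108 ]
purple top (array([ 0.5647, -0.214 ,  0.1048]), [0.5890524697074327, 0.5890524697074089])
pen@176 [ 0.4617 -0.2846  0.176 ] [ 0.4531 -0.2932  0.176 ]
```

```bash
cat >> h.py <<'E'
np.set_printoptions(precision=4,suppress=True)
def cur():
    s=state(); return np.array(s['ee_pos']),Ro.from_quat(s['tcp_rot'])
def row(P,R=None,p0=None,R0=None):
    """row numbers (turn deg, shift mm) from pose p0,R0 to world P,R"""
    if p0 is None: p0,R0=cur()
    R=R0 if R is None else R
    return np.r_[(R0.inv()*R).as_rotvec(degrees=True),1000*R0.inv().apply(np.array(P)-p0)].round(1)
def tool(xd,yd):
    x=np.array(xd,float);x/=np.linalg.norm(x);y=np.array(yd,float);y-=x*(x@y);y/=np.linalg.norm(y)
    return Ro.from_matrix(np.c_[x,y,np.cross(x,y)])
ph=np.radians(3); PX=np.array([np.cos(ph),np.sin(ph),0]);PY=np.array([-np.sin(ph),np.cos(ph),0]);C=np.array([.557,.061,.082])
E
python3 - <<'E'
from h import *
p,R=cur();print(p,R.as_matrix())
for s in (1,-1): print(row([.40,.055,.23],tool([0,0,-1],s*PY)))
E
python3 - <<'E'
import cv2
s=cv2.imread('pics/s0.png');t=cv2.imread('pics/t0.png')
import numpy as np
a=cv2.resize(s[222:268,285:320],None,fx=12,fy=12,interpolation=cv2.INTER_CUBIC)
b=cv2.resize(t[226:258,395:423],None,fx=12,fy=12,interpolation=cv2.INTER_CUBIC)
o=np.zeros((552,780,3),np.uint8);o[:,:420]=a;o[:384,430:430+336]=cv2.convertScaleAbs(b,alpha=1.5)
cv2.imwrite('pics/c3.png',o)
E
```

```text
[0.1169 0.5114 0.2308] [[-0.0003  0.2229  0.9748]
 [-0.0012  0.9748 -0.2229]
 [-1.     -0.0013 -0.    ]]
[ -15.9   -0.     0.1    1.2 -381.9  377.7]
[ 164.1    0.1    0.     1.2 -381.9  377.7]
```

View pics/c3.png

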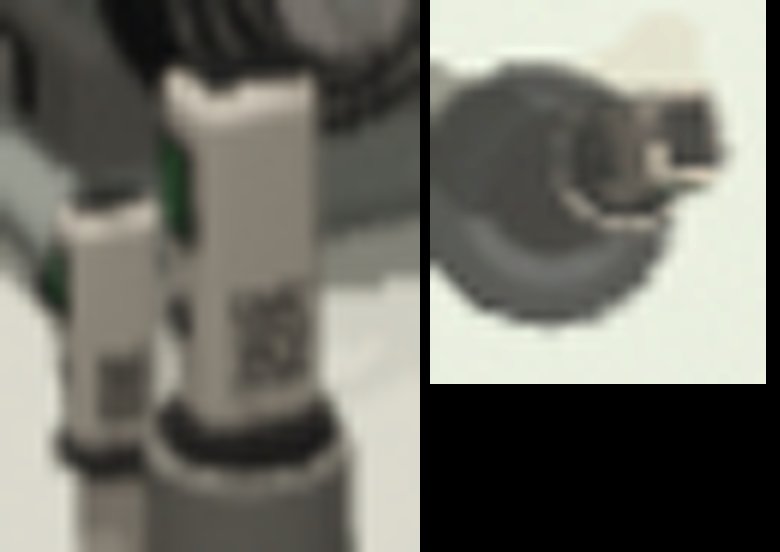

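The side and top crops show the large white pen with a black collar in the grey stand: side (305,245), top (415,237). Three things could be mistaken for it or its stand:
- the small pen at side (294,250)
- the small pen's top-view position (384,239)
- the purple stand at (340,258)

The larger pen in the grey stand is the right one. Its handle is nearly aligned with world axes, with the 20 mm side along y. Now I move to the front of the bar.

Call:
{"fn": "step_arm", "kwargs": {"series": [[[-4, 0, 0, 0, -45, 45, 0], [-8, 0, 0, 0, -90, 90, 0], [-12, 0, 0, 0, -135, 134, 0], [-16, 0, 0, 0, -180, 178, 0], [-16, 0, 0, 0, -225, 222, 0], [-16, 0, 0, 0, -270, 266, 0], [-16, 0, 0, 0, -315, 310, 0], [-16, 0, 0, 0, -350, 345, 0]]]}}

```text
time: 1.1
ee_pos: [0.376, 0.0915, 0.2314]
tcp_rot: [-0.019, 0.707, 0.019, 0.707]
contact_force: [0.7, 1.8, -0.1]
grip_width: -0.0001
```

Run:
```python
from h import *
B=C-PX*.0665+np.array([0,0,.0855])
p,R=cur();print(p,R.as_matrix())
T=tool([0,0,-1],PY)
for P in (B-PX*.045+[0,0,.05],B-PX*.045-[0,0,.015],B-PX*.022-[0,0,.015]): print(P,row(P,T))
```

```text
[0.376  0.0915 0.2314] [[ 0.0004 -0.0537  0.9986]
 [-0.      0.9986  0.0537]
 [-1.     -0.      0.0004]]
[0.4457 0.0552 0.2175] [  0.1   0.    0.   13.9 -40.1  67.6]
[0.4457 0.0552 0.1525] [  0.1   0.    0.   78.9 -40.1  67.6]
[0.4686 0.0564 0.1525] [  0.1   0.    0.   78.9 -40.1  90.6]
```

Call:
{"fn": "step_arm", "kwargs": {"series": [[[0, 0, 0, 14, -20, 34, 0], [0, 0, 0, 14, -40, 66, 0], [0, 0, 0, 50, -40, 68, 0], [0, 0, 0, 79, -40, 68, 0], [0, 0, 0, 79, -40, 78, 0], [0, 0, 0, 79, -40, 86, 0], [0, 0, 0, 79, -40, 86, 0]]]}}

```text
time: 1.98
ee_pos: [0.4649, 0.0586, 0.1534]
tcp_rot: [-0.019, 0.706, 0.019, 0.708]
contact_force: [-0.5, -0.5, -0.6]
grip_width: -0.0001
```

Run:
```python
from h import *
p,R=cur();s=state();print(p,s['contact_force'])
for d in range(-35,61,6):
    a=np.radians(d);B=C+PX*.108*np.sin(a)+[0,0,.108*np.cos(a)]
    print(d,row(B-PX*.019-[0,0,.014],tool([0,0,-1],PY)))
shot('side','s1')
c=cv2.resize(load('s1')['image'][150:310,230:370],None,fx=3.5,fy=3.5,interpolation=3);cv2.imwrite('pics/c4.png',c[:,:,::-1])
```

```text
[0.4649 0.0586 0.1534] [-0.4666 -0.457  -0.5949]
-35 [ 0.1  0.1 -0.  -3.  -2.5 11.1]
-29 [ 0.1  0.1 -0.  -9.  -2.5 20.7]
-23 [  0.1   0.1  -0.  -13.9  -2.5  30.9]
-17 [  0.1   0.1  -0.  -17.8  -2.6  41.5]
-11 [  0.1   0.1  -0.  -20.5  -2.6  52.5]
-5 [  0.1   0.1  -0.  -22.   -2.6  63.7]
1 [  0.1   0.1  -0.  -22.4  -2.6  75. ]
7 [  0.1   0.1  -0.  -21.6  -2.7  86.3]
13 [  0.1   0.1  -0.  -19.6  -2.7  97.4]
19 [  0.1   0.1  -0.  -16.5  -2.7 108.3]
25 [  0.1   0.1  -0.  -12.2  -2.7 118.7]
31 [  0.1   0.1  -0.   -6.9  -2.8 128.7]
37 [  0.1   0.1  -0.   -0.5  -2.8 138.1]
43 [  0.1   0.1  -0.    6.8  -2.8 146.7]
49 [  0.1   0.1  -0.   14.9  -2.8 154.5]
55 [  0.1   0.1  -0.   23.8  -2.8 161.5]
```

View pics/c4.png

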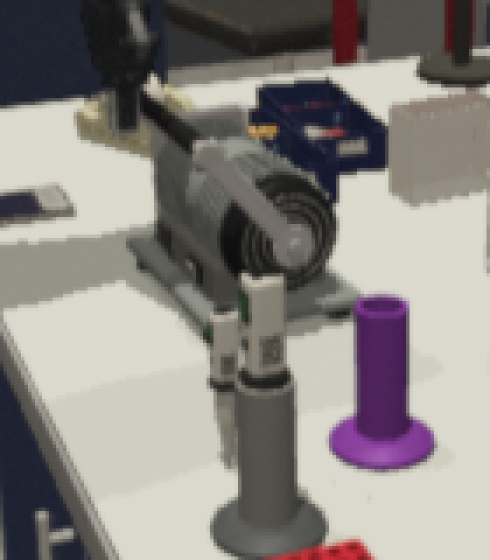

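The closed fingers are in front of the bar at about crop (125,110), just short of it, and overlap its height. I push along the arc in small steps.

Call:
{"fn": "step_arm", "kwargs": {"series": [[[0, 0, 0, -5, -2, 11, 0], [0, 0, 0, -9, -2, 21, 0], [0, 0, 0, -14, -2, 31, 0], [0, 0, 0, -18, -2, 42, 0], [0, 0, 0, -20, -2, 53, 0], [0, 0, 0, -22, -2, 64, 0], [0, 0, 0, -22, -2, 75, 0], [0, 0, 0, -22, -2, 86, 0]]]}}

```text
time: 3.02
ee_pos: [0.5501, 0.0611, 0.1741]
tcp_rot: [-0.019, 0.707, 0.019, 0.707]
contact_force: [-1.2, -0.0, 0.0]
grip_width: 0.0002
```

Call:
{"fn": "step_arm", "kwargs": {"series": [[[0, 0, 0, 2, 0, 11, 0], [0, 0, 0, 5, 0, 22, 0], [0, 0, 0, 10, 0, 33, 0], [0, 0, 0, 15, 0, 43, 0], [0, 0, 0, 22, 0, 52, 0]]]}}

```text
time: 3.65
ee_pos: [0.602, 0.0639, 0.1518]
tcp_rot: [-0.019, 0.707, 0.019, 0.707]
contact_force: [-1.6, -0.2, 1.3]
grip_width: 0.0001
```

Run:
```python
from h import *
p,R=cur();s=state();print(p,s['contact_force'])
f=shot('side','s2');g=shot('top','t2')
a=cv2.resize(f['image'][150:250,240:340],None,fx=4,fy=4,interpolation=3);b=cv2.resize(g['image'][160:260,240:340],None,fx=4,fy=4,interpolation=3)
cv2.imwrite('pics/c5.png',np.hstack([a,b])[:,:,::-1])
```

```text
[0.602  0.0639 0.1518] [-1.5872 -0.1569  1.2734]
```

View pics/c5.png

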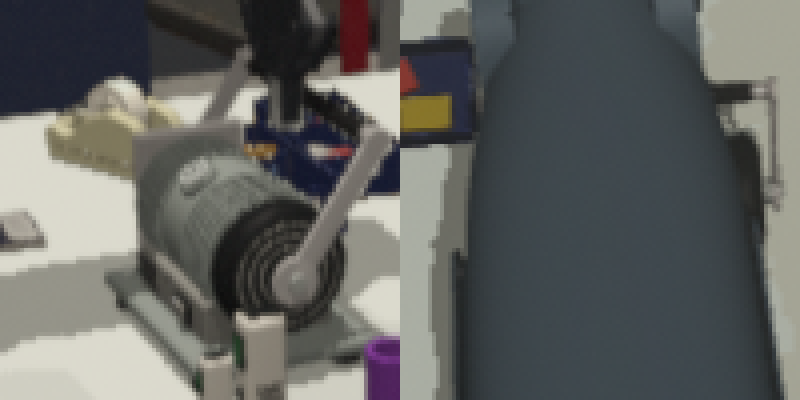

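The bar now leans back roughly 35°, and the disc shows clear in the side view at crop (197,172). I keep pushing through the detent.

Call:
{"fn": "step_arm", "kwargs": {"series": [[[0, 0, 0, 7, 0, 9, 0], [0, 0, 0, 15, 0, 17, 0], [0, 0, 0, 22, 0, 23, 0], [0, 0, 0, 27, 0, 28, 0], [0, 0, 0, 30, 0, 31, 0], [0, 0, 0, 30, 0, 31, 0]]]}}

```text
time: 4.5
ee_pos: [0.6323, 0.0656, 0.122]
tcp_rot: [-0.019, 0.707, 0.019, 0.707]
contact_force: [-0.2, 1.1, -0.1]
grip_width: 0.0002
```

Run:
```python
from h import *
f=load('s2')
p,R=cur();s=state();print(p,s['contact_force'],s['joint_positions'])
f=shot('side','s3')
a=cv2.resize(f['image'][150:250,240:360],None,fx=6,fy=6,interpolation=3)
# expected -y bar end at angles
for d in (40,50,60):
    a_=np.radians(d);print(d,(np.array(proj(f,C+PX*.108*np.sin(a_)+[0,0,.108*np.cos(a_)]-PY*.111))-[240,150])*6)
print((np.array(proj(f,C-PY*.111))-[240,150])*6)
cv2.imwrite('pics/c6.png',a[:,:,::-1])
```

```text
[0.6323 0.0656 0.122 ] [-0.1657  1.0848 -0.1049] [ 0.1034  0.4771  0.0646  1.1586 -0.0001  0.0489]
40 [581.4563 223.6471]
50 [608.2686 247.6545]
60 [629.6366 276.5696]
[440.4217 423.6175]
```

View pics/c6.png

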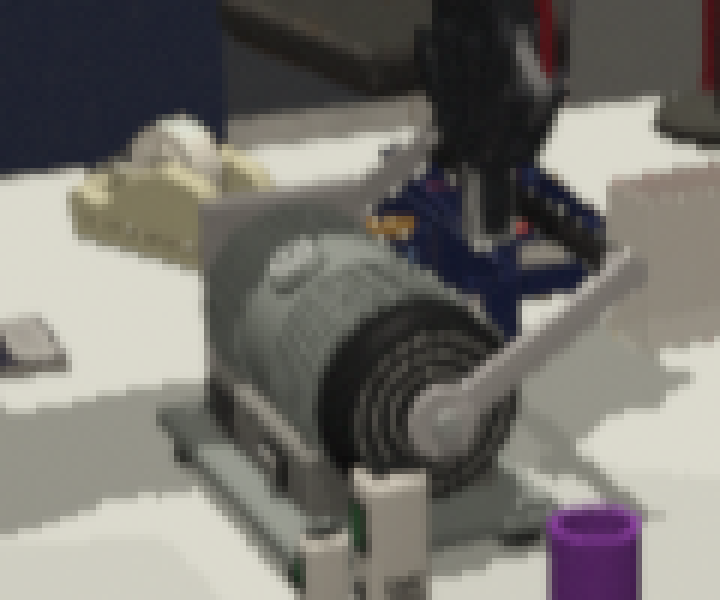

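The arm end is at crop (632,268), which matches the predicted 60° position of (630,277). The finger force is zero, so the handle clicked home. Now I retreat and go to the pen.

Call:
{"fn": "step_arm", "kwargs": {"series": [[[0, 0, 0, -50, 0, -4, 0], [0, 0, 0, -105, 0, -10, 0], [0, 0, 0, -135, -30, -40, 0], [-3, 0, 0, -135, -80, -70, 30], [-3, 0, 0, -135, -130, -100, 60], [-3, 0, 0, -135, -180, -130, 60], [-3, 0, 0, -135, -230, -150, 60], [-3, 0, 0, -135, -280, -150, 60]]]}}

```text
time: 5.55
ee_pos: [0.4962, -0.2236, 0.2586]
tcp_rot: [-0.038, 0.706, 0.037, 0.707]
contact_force: [0.9, 0.3, 0.5]
grip_width: 0.0595
```

Run:
```python
from h import *
p,R=cur();print(p,state()['contact_force'])
T=tool([0,0,-1],[0,1,0])
for z in(.257,.127): print(row([.457,-.286,z],T))
```

```text
[ 0.4962 -0.2236  0.2586] [0.8587 0.2899 0.4925]
[  6.1   0.1   0.    1.6 -57.9 -45.6]
[  6.1   0.1   0.  131.6 -57.8 -45.8]
```

Call:
{"fn": "step_arm", "kwargs": {"series": [[[3, 0, 0, 0, -29, -23, 60], [6, 0, 0, 0, -58, -46, 60], [6, 0, 0, 60, -58, -46, 60], [6, 0, 0, 60, -58, -46, 60], [6, 0, 0, 60, -58, -46, 60]]]}}

```text
time: 6.18
ee_pos: [0.4589, -0.2849, 0.1993]
tcp_rot: [-0.001, 0.707, 0.001, 0.708]
contact_force: [0.7, 0.3, 0.9]
grip_width: 0.0603
```

Run:
```python
from h import *
p,R=cur();print(p,R.as_matrix())
f=shot('side','s4');g=shot('top','t4')
a=cv2.resize(f['image'][190:290,265:345],None,fx=5,fy=5,interpolation=3);b=cv2.resize(g['image'][190:270,350:430],None,fx=5,fy=5,interpolation=3)
o=np.zeros((500,800,3),np.uint8);o[:,:400]=a;o[:400,400:]=b
print((np.array(proj(f,p))-[265,190])*5,(np.array(proj(f,p-[0,0,.019]))-[265,190])*5)
cv2.imwrite('pics/c7.png',o[:,:,::-1])
```

```text
[ 0.4589 -0.2849  0.1993] [[ 0.0016 -0.0025  1.    ]
 [-0.0011  1.      0.0026]
 [-1.     -0.0011  0.0016]]
[203.4016 135.7123] [204.4352 178.5271]
```

View pics/c7.png

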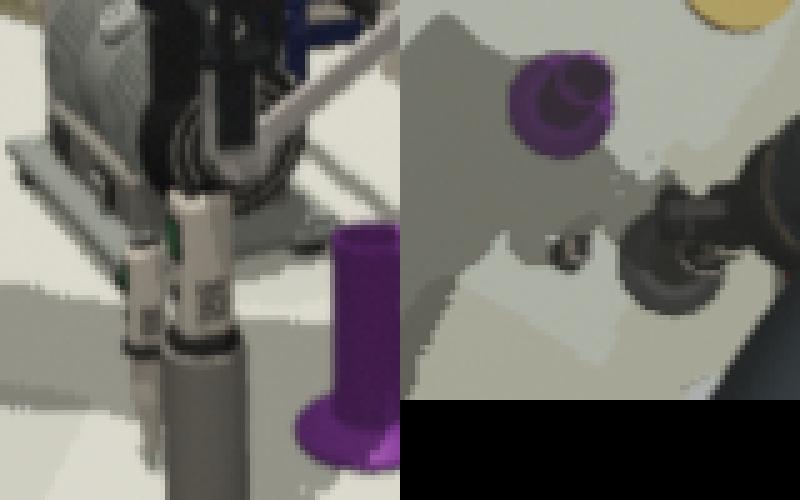

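The side crop shows the near finger at (235,145), straddling the pen line. The pen top is at (200,197) against a predicted 204, so the pen is about 2 mm to −x. I descend and grip.

Call:
{"fn": "step_arm", "kwargs": {"force": 50, "series": [[[0, 0, 0, 35, -1, -2, 60], [0, 0, 0, 60, -1, -2, 60], [0, 0, 0, 72, -1, -2, 60], [0, 0, 0, 72, -1, -2, 60], [0, 0, 0, 72, -1, -2, 15], [0, 0, 0, 72, -1, -2, 15], [0, 0, 0, 72, -1, -2, 15], [0, 0, 0, 72, -1, -2, 15]]]}}

```text
time: 7.28
ee_pos: [0.4566, -0.286, 0.1262]
tcp_rot: [-0.001, 0.707, 0.0, 0.708]
contact_force: [-0.6, 0.5, 6.8]
grip_width: 0.0195
```

Call:
{"fn": "step_arm", "kwargs": {"series": [[[0, 0, 0, 0, 0, 0, 15], [0, 0, 0, 0, 0, 0, 15], [0, 0, 0, 0, 0, 0, 15]]]}}

```text
time: 7.65
ee_pos: [0.4566, -0.2861, 0.1262]
tcp_rot: [-0.001, 0.707, 0.0, 0.708]
contact_force: [-0.3, 0.9, 6.8]
grip_width: 0.0195
```

Call:
{"fn": "step_arm", "kwargs": {"series": [[[0, 0, 0, -40, 0, 0, 15], [0, 0, 0, -85, 0, 0, 15], [0, 0, 0, -125, 0, 0, 15], [0, 0, 0, -150, 0, 0, 15], [0, 0, 0, -150, 30, 0, 15], [0, 0, 0, -150, 60, 0, 15], [0, 0, 0, -150, 60, 0, 15], [0, 0, 0, -150, 60, 0, 15]]]}}

```text
time: 8.65
ee_pos: [0.4561, -0.2259, 0.2754]
tcp_rot: [-0.001, 0.707, 0.001, 0.707]
contact_force: [-0.2, 0.3, -1.4]
grip_width: 0.0192
```

Run:
```python
from h import *
p,R=cur();print(p,R.as_matrix(),state()['contact_force'],state()['grip_width'])
f=shot('side','s5');g=shot('top','t5')
a=cv2.resize(f['image'][130:250,250:370],None,fx=5,fy=5,interpolation=cv2.INTER_CUBIC)
b=cv2.resize(g['image'][195:235,275:320],None,fx=4.4,fy=4.4,interpolation=cv2.INTER_CUBIC)
o=np.zeros((600,800,3),np.uint8);o[:,:600]=a;o[:b.shape[0],602:602+b.shape[1]]=b
for d in (0,.104,.090): print((np.array(proj(f,p-[0,0,d]))-[250,130])*5)
cv2.imwrite('pics/c8.png',o[:,:,::-1])
```

```text
[ 0.4561 -0.2259  0.2754] [[ 0.     -0.0025  1.    ]
 [-0.0004  1.      0.0025]
 [-1.     -0.0004  0.    ]] [-0.2024  0.2713 -1.4195] 0.019241563756055628
[219.9656 218.486 ]
[227.4245 447.8938]
[226.4519 417.9818]
```

View pics/c8.png

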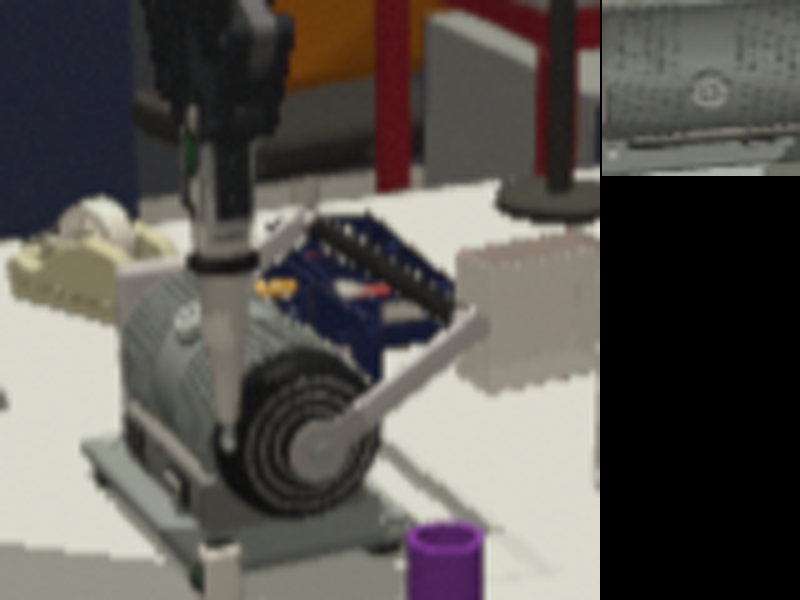

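Side crop: pen held vertical with its tip at (229,447) against a predicted (227,448), so the pen point is 104 mm ahead of the TCP. The top inset shows the disc at (710,91), full pixel about (299.5,215.6). Next I locate the disc numerically.

Run:
```python
from h import *
s=load('s3');t=load('t5');t0=load('t0')
for f,u,v in((s,289,193),(t,300,216)):
    g=cv2.cvtColor(f['image'],cv2.COLOR_RGB2GRAY)[v-6:v+7,u-8:u+9];print(u-8,v-6);print(g)
X,r=tri((s,289.4,193.4),(t,299.6,215.6));print(X,r)
print('text model',C-PX*.0245+[0,0,.0424])
```

```text
281 187
[[ 84  82  78  82  79  77  80  79  77  79  82  83  79  75  78  81  79]
 [ 82  81  80  80  81  80  80  80  79  83  81  82  88  94  88  89  88]
 [ 82  81  82  82  78  82  84  85  94 120 105  91 117 132 130 128 127]
 [ 80  80  81  82  81  84  97 120 136 160 155 124 142 151 152 151 150]
 [ 80  80  80  81  89 119 133 135 164 161 173 142 141 151 154 153 152]
 [ 78  79  78  83 108 145 161 139 165 162 162 142 129 141 151 153 153]
 [ 76  78  78  91 140 144 157 160 167 157 142 133 116 131 150 152 149]
 [ 77  78  77 101 167 161 163 162 149 126 126 116 113 139 149 140 126]
 [ 76  77  82 114 150 152 149 128 111 103 108 107 127 136 127 121 112]
 [ 74  76  88 122 112 122 116 101  93  92 103 120 119 116 117 110 114]
 [ 74  80 108 124 102 103  97  89  85 104 122 118 109 110 116 123 115]
 [ 85  96 119 125 111  85  78  84 112 118 119 121 112 113 113 120 115]
 [ 93 109 121 124 124 110 109 114 127 111 113 120 117 116 118 118 103]]
292 210
[[117 123 123 123 123 124 117 109 115 121 121 122 120 110 104 115  99]
 [116 121 120 120 110  90  89  97  98  98 110 119 120 117 119 122 116]
 [112 116 117 105 
[... 162 characters left out ...]
126 123 103 100 108 104  96  99]
 [ 98  99  93  93 122 116 117 133 112 117 134 117 103 105 100  98 102]
 [ 89  92  98 107 128 115 115 128 112 112 120 108  96 102  95  87  94]
 [ 90  92  99 111 130 116 102 113 111 124 127 107  95  99  97  94  95]
 [ 84  90  97  97 115 130 131 133 133 133 118  97  94  95  94  94  92]
 [ 79  86  94  93  88  90 104 109 110 104  93  90  91  91  81  75  83]
 [ 83  84  88  89  86  84  88  89  89  87  84  85  86  86  83  80  82]
 [ 77  82  83  82  83  83  82  82  82  81  80  80  81  80  76  77  79]
 [ 80  81  78  77  77  76  76  76  75  74  73  73  73  72  72  75  75]]
[0.5331 0.0604 0.1266] [0.13909981899735072, 0.1390998189971062]
text model [0.5325 0.0597 0.1244]
```

Run:
```python
from h import *
s=load('s3');t=load('t5')
g=cv2.cvtColor(s['image'],cv2.COLOR_RGB2GRAY).astype(float)[188:197,283:293];m=g>130;v,u=np.nonzero(m);su,sv=u.mean()+283,v.mean()+188
g=cv2.cvtColor(t['image'],cv2.COLOR_RGB2GRAY)[212:220,295:305];v,u=np.nonzero(g>106);tu,tv=u.mean()+295,v.mean()+212
print(su,sv,tu,tv)
X,r=tri((s,su,sv),(t,tu,tv));print(X,r)
print('top at z .1244',atz(t,tu,tv,.1244),'.126',atz(t,tu,tv,.126))
# pump geometry check: disc must satisfy C model
n=-PX*.5+np.array([0,0,np.cos(np.pi/6)])
D=np.array([.5335,.060,.126]);T=tool(-n,PY)
p,R=cur()
for d in(.06,.02): 
    P=D+n*(d+.104);print(P,row(P,T))
# intermediate orientation
print(T.as_matrix())
```

```text
288.46875 192.46875 299.28846153846155 215.3846153846154
[0.5322 0.0615 0.1293] [1.1213868709910069, 1.1213868709910597]
top at z .1244 [0.534  0.0615 0.1244] .126 [0.5338 0.0614 0.126 ]
[0.4516 0.0557 0.268 ] [ -2.8 -30.    0.8   7.1 282.   -4. ]
[0.4716 0.0568 0.2334] [ -2.8 -30.    0.8  41.7 283.1  16. ]
[[ 0.4993 -0.0523  0.8648]
 [ 0.0262  0.9986  0.0453]
 [-0.866   0.      0.5   ]]
```

Call:
{"fn": "step_arm", "kwargs": {"series": [[[0, 0, 0, -15, 35, 0, 15], [0, -5, 0, -20, 75, 0, 15], [-1, -10, 0, -20, 115, 0, 15], [-1, -16, 0, -20, 155, 0, 15], [-2, -22, 0, -15, 195, 0, 15], [-3, -27, 1, -5, 235, -2, 15], [-3, -30, 1, 3, 265, -4, 15], [-3, -30, 1, 7, 283, -4, 15]]]}}

```text
time: 9.75
ee_pos: [0.45, 0.0577, 0.2675]
tcp_rot: [-0.013, 0.5, 0.025, 0.866]
contact_force: [-0.2, 0.9, -1.2]
grip_width: 0.0194
```

Run:
```python
from h import *
n=-PX*.5+np.array([0,0,np.cos(np.pi/6)]);D=np.array([.5335,.0612,.126]);T=tool(-n,PY)
p,R=cur();print(p,R.as_matrix(),state()['contact_force'],state()['grip_width'],state()['joint_positions'])
for d in(.06,.02,.01): print(row(D+n*(d+.104),T))
```

```text
[0.45   0.0577 0.2675] [[ 0.4992 -0.0566  0.8646]
 [ 0.031   0.9984  0.0475]
 [-0.8659  0.003   0.5002]] [-0.2374  0.9136 -1.1539] 0.019366260765298526 [ 0.1611 -0.2734 -0.5723  0.7502 -0.0495  0.092 ]
[ 0.1  0.  -0.3  0.3 -0.9  1.7]
[ 0.1  0.  -0.3 40.3 -1.1  1.7]
[ 0.1  0.  -0.3 50.3 -1.1  1.7]
```

Call:
{"fn": "step_arm", "kwargs": {"series": [[[0, 0, 0, 20, -1, 1, 15], [0, 0, 0, 40, -1, 1, 15], [0, 0, 0, 48, -1, 1, 15], [0, 0, 0, 48, -1, 1, 15], [0, 0, 0, 48, -1, 1, 15]]]}}

```text
time: 10.38
ee_pos: [0.4765, 0.0576, 0.2279]
tcp_rot: [-0.013, 0.5, 0.025, 0.866]
contact_force: [-0.2, -0.1, -1.3]
grip_width: 0.0192
```

Run:
```python
from h import *
n=-PX*.5+np.array([0,0,np.cos(np.pi/6)]);D=np.array([.5335,.0612,.126]);T=tool(-n,PY)
p,R=cur();print(p,R.as_matrix(),state()['contact_force'])
print(row(D+n*(.104),T)); tip=p+R.apply([.104,0,0]);print('tip',tip)
f=shot('side','s6');g=shot('top','t6')
a=cv2.resize(f['image'][155:215,265:315],None,fx=10,fy=10,interpolation=cv2.INTER_CUBIC)
b=cv2.resize(g['image'][195:235,285:315],None,fx=10,fy=10,interpolation=cv2.INTER_CUBIC)
o=np.zeros((600,800,3),np.uint8);o[:,:500]=a;o[:400,500:800]=b
print('side tip',(np.array(proj(f,tip))-[265,155])*10,'disc',(np.array(proj(f,D))-[265,155])*10)
print('top tip',(np.array(proj(g,tip))-[285,195])*10+[500,0],'disc',(np.array(proj(g,D))-[285,195])*10+[500,0])
cv2.imwrite('pics/c9.png',o[:,:,::-1])
```

```text
[0.4765 0.0576 0.2279] [[ 0.4997 -0.0561  0.8644]
 [ 0.0308  0.9984  0.047 ]
 [-0.8656  0.0032  0.5007]] [-0.2215 -0.1219 -1.3281]
[ 0.1  0.  -0.3 12.8  0.6 -1.5]
tip [0.5284 0.0608 0.1378]
side tip [225.7023 347.8937] disc [243.9044 384.8684]
top tip [642.7987 215.0546] disc [643.5207 204.7123]
```

View pics/c9.png

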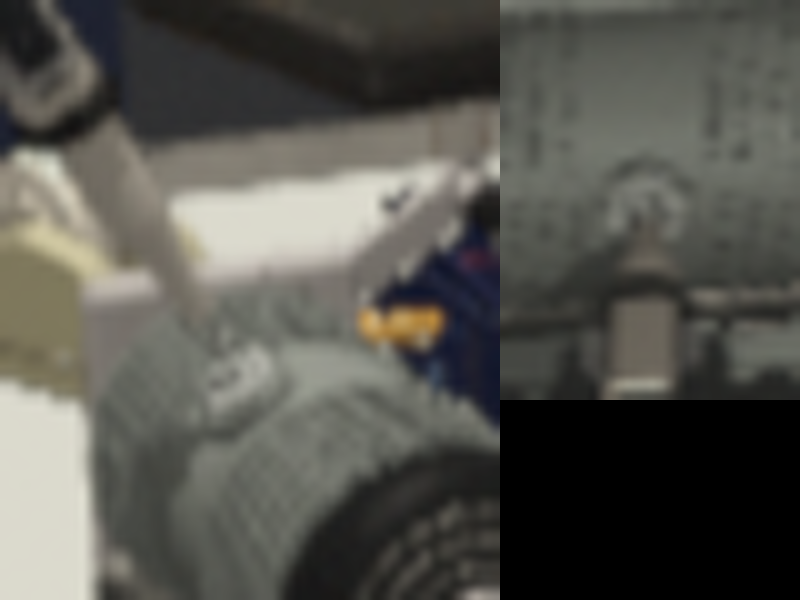

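In the side crop the tip is near (222,338) and the disc centre near (241,377). In the top crop the tip is near (647,217) and the disc near (648,206). Tip-to-disc offsets match the prediction, with a shared calibration bias. I approach with force feedback.

Call:
{"fn": "step_arm", "kwargs": {"series": [[[0, 0, 0, 4, 0.6, -1.4, 15], [0, 0, 0, 8, 0.6, -1.4, 15], [0, 0, 0, 10, 0.6, -1.4, 15], [0, 0, 0, 10, 0.6, -1.4, 15], [0, 0, 0, 10, 0.6, -1.4, 15]]]}}

```text
time: 11.1
ee_pos: [0.48, 0.0587, 0.2179]
tcp_rot: [-0.013, 0.5, 0.025, 0.866]
contact_force: [-1.0, 0.0, -0.4]
grip_width: 0.0194
```

```bash
cat > c.py <<'E'
from h import *
n=-PX*.5+np.array([0,0,np.cos(np.pi/6)]);D=np.array([.5335,.0612,.126]);T=tool(-n,PY)
p,R=cur();f=np.array(state()['contact_force']);f0=np.array([-.2,-.1,-1.3])
print(row(D+n*.104,T),'axial',-(f-f0)@R.as_matrix()[:,0],'tool f',R.inv().apply(f-f0),state()['time'])
E
python3 c.py
```

```text
[ 0.1  0.  -0.3  2.4 -0.3  0.4] axial 1.1911780083889894 tool f [-1.1912  0.1617 -0.1861] 11.1
```

Call:
{"fn": "step_arm", "kwargs": {"series": [[[0, 0, 0, 1, 0, 0, 15], [0, 0, 0, 2, 0, 0, 15], [0, 0, 0, 2, 0, 0, 15], [0, 0, 0, 2, 0, 0, 15]]]}}

```text
time: 11.6
ee_pos: [0.4811, 0.0587, 0.2162]
tcp_rot: [-0.013, 0.5, 0.025, 0.866]
contact_force: [-2.0, 0.6, 0.6]
grip_width: 0.02
```

```bash
python3 c.py
```

```text
[ 0.1  0.  -0.3  0.4 -0.3  0.4] axial 2.5430287220591747 tool f [-2.543   0.7678 -0.5179] 11.6
```

Call:
{"fn": "step_arm", "kwargs": {"series": [[[0, 0, 0, 1, 0, 0, 15], [0, 0, 0, 1, 0, 0, 15], [0, 0, 0, 1, 0, 0, 15], [0, 0, 0, 1, 0, 0, 15]]]}}

```text
time: 12.1
ee_pos: [0.4816, 0.0588, 0.2153]
tcp_rot: [-0.013, 0.5, 0.025, 0.866]
contact_force: [-2.5, 0.8, -0.1]
grip_width: 0.0194
```

```bash
cat > avg.py <<'E'
from h import *
F=[]
for i in range(12):
    g=grab_frame('top');F.append(state()['contact_force'])
F=np.array(F);R=cur()[1];G=R.inv().apply(F-[-.2,-.1,-1.3]);print(G.mean(0),G.std(0),state()['grip_width'])
E
python3 avg.py; python3 c.py
python3 - <<'E'
from h import *
p,R=cur();tip=p+R.apply([.100,0,0]);print('tip',tip)
f=shot('side','s7');g=shot('top','t7')
a=cv2.resize(f['image'][155:215,265:315],None,fx=10,fy=10,interpolation=cv2.INTER_CUBIC)
b=cv2.resize(g['image'][195:235,285:315],None,fx=10,fy=10,interpolation=cv2.INTER_CUBIC)
o=np.zeros((600,800,3),np.uint8);o[:,:500]=a;o[:400,500:800]=b
print('side tip',(np.array(proj(f,tip))-[264.5,154.5])*10,'top tip',(np.array(proj(g,tip))-[284.5,194.5])*10+[500,0])
cv2.imwrite('pics/c10.png',o[:,:,::-1])
E
```

```text
[-3.3073  0.4509 -0.5226] [0.5418 0.5682 0.4505] 0.019476570047106925
[ 0.1  0.  -0.3 -0.7 -0.3  0.4] axial 3.1777311897732226 tool f [-3.1777 -0.118  -0.6049] 12.7
tip [0.5315 0.0618 0.1287]
side tip [241.036  381.0364] top tip [646.0226 214.8363]
```

View pics/c10.png

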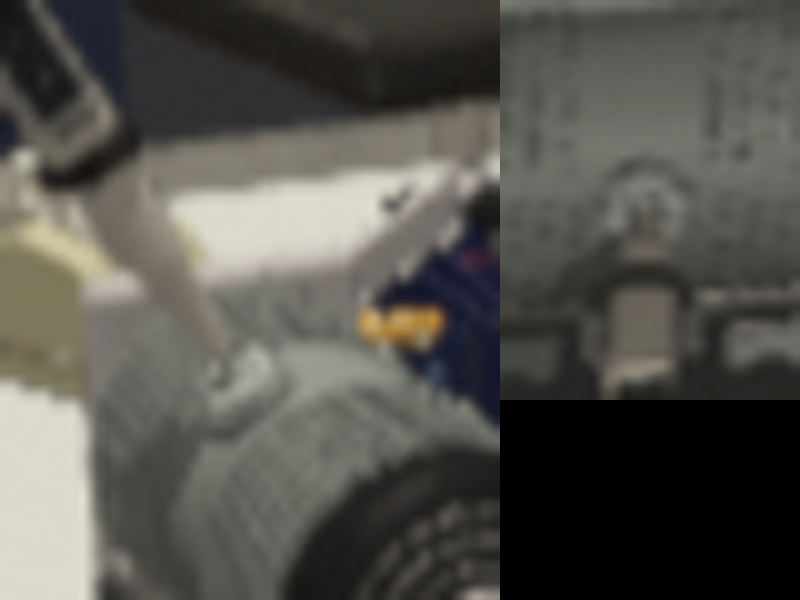

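The side crop shows the tip on the disc near (225,372). In the top crop the tip is over the ring near (648,217). I check the centring numerically before finishing.

Run:
```python
from h import *
G=lambda f:cv2.cvtColor(load(f)['image'],cv2.COLOR_RGB2GRAY).astype(int)
np.set_printoptions(linewidth=150)
print('top 295,211');print(G('t7')[211:223,295:305]);print('diff t5');print((G('t7')-G('t5'))[211:223,295:305])
print('side 281,184');print(G('s7')[184:198,281:294]);print('diff s3');print((G('s7')-G('s3'))[184:198,281:294])
p,R=cur()
for d in(.086,.09,.1):
    x=p+R.apply([d,0,0]);print(d,proj(load('s7'),x),proj(load('t7'),x))
D=np.array([.5325,.0612,.1285])
for dz in(0,.002,-.002):print(dz,proj(load('s7'),D+R.apply([0,0,dz])),proj(load('t7'),D+R.apply([0,0,dz])))
```

```text
top 295,211
[[112 102  82  82  91  91  92 102 111 111]
 [ 98  88  84  98 106 102 103  95 100 108]
 [ 97 100 112 121 124 123 113  93  82  93]
 [ 96 110 112 118 111 100 116 115  96  93]
 [ 86 114 108  99 109  96 109 126 109  96]
 [ 99 119 106  83  91  85  94 111 100  90]
 [103 121 104  75  85  89 105 112  95  84]
 [ 82  82  81  75  82  82 100 104  86  83]
 [ 62  60  80  92  92  92  89  82  79  79]
 [ 56  63  82  94  97  95  90  79  74  74]
 [ 54  54  58  58  57  57  61  67  70  70]
 [ 49  45  42  41  41  42  44  47  58  65]]
diff t5
[[ -8  -8  -8  -7  -6  -7  -6  -8  -8  -9]
 [ -7  -7  -6  -8  -8  -7  -8  -8  -8  -8]
 [ -8  -8  -9  -9  -9 -10  -8  -7  -7  -7]
 [ -8  -9  -9  -9  -9  -8 -10  -8  -7  -7]
 [ -7  -8  -8 -18 -24 -16  -8  -8  -8  -7]
 [ -8  -9  -9 -32 -37 -27 -18  -9  -8  -6]
 [ -8  -9 -12 -27 -28 -22 -19 -15 -12 -11]
 [-15 -33 -49 -56 -51 -51 -33 -14 -11 -11]
 [-31 -28 -10 -12 -17 -18 -15 -11 -11 -12]
 [-33 -23  -2   6   8   6   3  -5 -11 -12]
 [-28 -29 -25 -24 -25 -25 -20 -13 -10 -11]
 [-28 -32 -34 -35 -35 -33 -30 -26 -15  -8]]
side 281,184
[[104 107 112 122 131 119 120 121
[... 1613 characters left out ...]
723), np.float64(217.64879330627943))
0.09 (np.float64(286.8163110297151), np.float64(189.96832087086332)) (np.float64(299.0455596114884), np.float64(217.17259871924892))
0.1 (np.float64(288.59094704560476), np.float64(192.61234607009573)) (np.float64(299.096393524118), np.float64(215.9952565197181))
0 (np.float64(289.02060514903434), np.float64(192.6963372044484)) (np.float64(299.3089428979632), np.float64(215.66696067816426))
0.002 (np.float64(289.5841872384469), np.float64(192.2682916465991)) (np.float64(299.25965772746525), np.float64(215.06697287704208))
-0.002 (np.float64(288.4567569978466), np.float64(193.12458483855804)) (np.float64(299.3581765482085), np.float64(216.26632128204255))
```

Both views put the tip within about 1–2 mm of the ring centre. Mean axial force is 3.3 N, close to half travel. Handing in.

```bash
python3 avg.py; python3 c.py; python3 -c "
from h import *
print(job_done())"
```

```text
[-3.0687  1.0455 -0.3434] [0.4072 0.4186 0.642 ] 0.019492510555903963
[ 0.1  0.  -0.3 -0.7 -0.2  0.4] axial 3.5422807921733632 tool f [-3.5423  1.1288  0.0135] 13.4
the job is handed in; nothing more can be done
None
```

I swung the handle back to its end stop, took the larger pen out of the grey stand, and handed the job in at about 13.4 s with the pen still held on the measuring disc.

- **Handle:** after the push, the side view put it at about 60° back, with no force left on the fingers.
- **Grip:** the fingers read 19.5 mm on the 20 mm side of the pen handle, and the pen did not visibly move in the grip.
- **Squareness:** the pen is within about 0.3° of my computed disc normal. That normal relies on the pump's yaw, which I know only to about 1–1.5°.
- **Press:** average push along the pen was 3.1–3.3 N, which is 4 to 4.6 mm of the 8 mm travel. Single readings vary by about 0.5 N.
- **Centring:** the two cameras did not fully agree. The side view put the tip on centre within about 1 mm. The top view put it between 0 and 2 mm towards the front, still inside the 13 mm ring. I left it there rather than drag a pressed tip.
- **Contact height:** the tip touched about 2.5 mm sooner than my first height estimate, so I set the press by force instead.
- **Bystanders:** the arm's path stayed away from the flask, dish and book. I did not check their positions in a final picture.

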